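# Check the cabinet's lamp switch, then shut its flap

## Robot

A 6-joint arm with a two-finger parallel gripper is mounted at the origin on the work surface. World frame = base frame: x ahead of the robot, y to its left, z up, the work surface at z = 0. Lengths are in mm, angles in rad, forces in N, time in s.
With the tool pointing down it reaches from about 275 to 825 mm from the base axis. Payload 4.9 kg.
Tool frame: the origin (TCP) lies on the centre line of the jaws, within the pads' length; the fingertips stand 11 mm ahead of it and the grasp point (between the pads) lies 8 mm behind it (ctrl.tip_reach is the distance from the TCP to the fingertips, in mm); z points along the fingers, y is the line along which they close (so a half turn about z gives the same grasp; the last joint's range is limited). The gripper opens to 85 mm and grips with 20 to 120 N. Pads are 22 mm wide; open, the fingers measure 114 mm over their backs; the gripper's body (76 mm by 85 mm) begins 54 mm behind the grasp point. The pads swing forward as they close: fully open they stand 13 mm farther back than shut.
Start: joints at [1.204, 0.326, -0.193, 1.052, 0, 1.437], TCP at [126.88, 535.182, 242.281] pointing down, gripper open.
Joint ranges: [-2.65, 2.65], [-0.97, 1.79], [-1.3, 1.35], [-1.93, 2.1], [-1.47, 1.37], [-3.14, 3.14]. Speed limits (rad/s): [2.57, 2.57, 3.14, 3.14, 3.14, 3.14].

## Interface

Orientations are given as a unit quaternion [x, y, z, w].
In Python, from cell import status, optics, ctrl gives the robot as it stands.
- The arm moves only by the tool apply_moves, never from a script. Its argument "commands" is one flat list of numbers, 4 for each row, row after row: the shift along the tool's x, y, z in m, then the turn about the tool's z in degrees. In form: [tx, ty, tz, turn, tx, ty, tz, turn, ...]. A call has 1 to 5 rows; each row is the pose to reach, as a shift and turn from the pose commanded when the call began, along the tool's axes at that moment; what a row does not reach only later rows make up. A row lasts 1/8 s, in which the tool goes at most 62.5 mm and 10.7 degrees, less where a joint would pass 70% of its speed; a pose out of reach is approached as far as the arm can. A call with a gripper value outside its range is refused whole. "gripper" is the finger opening in m, from 0 to 0.0854, set as the call begins (left out, the last holds). The fingers move at their own pace and stop on an object; the grip force is fixed at half the most. Time passes only in rows, so rows that repeat a pose let the fingers close. It gives the time, the measured TCP pose, the force, the opening and the grip force at its end, in the units of the state.
- status.get_obs(): the state, without advancing time (a new reading comes with each control period).
- optics.snapshot(name): name is "scene" or "top" or "wrist"; returns the picture (384x512x3 uint8, red, green, blue); there is no depth.
- optics.get_calibration(name): a dict with "K" (3x3 intrinsics, pixels), "world_from_camera" (4x4, takes a point from camera to world coordinates). Camera axes: x right, y down, z forward; pixel columns grow to the right and rows downward; lengths in mm; the calibration is good to about 2 mm. A picture is of the moment at which its call begins: read the wrist's pose just before it. get_calibration takes no time and is no camera call; for the wrist camera it gives the pose at the moment of the call.
- ctrl.sign_off(): hands the job in; it is judged then, once.
Trained networks look in the newest picture that a camera, given by its name, has taken for a name from the list of things; names that differ only in an ending like _2 or _b are one class to them, and where a whole thing is asked for, a point or a joint stands for the part that bears it (a point fixed in the world has none). Each returns a list of dicts, best first, with "score" (0 to 1); they miss things now and then, are a little off and sometimes report something else, mostly with a low value. They report only what shows in the picture. A call takes as long as a camera call. They do not tell look-alikes from the thing itself.
- optics.trace(camera, query): "pixels" (384x512 bool, what is visible of it) and "rect" ([centre column, centre row, width, height] in pixels, round what is visible of it).
- optics.landmark_of(camera, query): "centre" ([column, row] in pixels: a listed point, or the origin of a listed thing).
The state is a dict: "t": time; "qpos": joint angles; "joint_velocities": joint speeds; "joint_efforts": joint torques, N m; "position": TCP position; "orientation": TCP orientation; "wrist_force": force on the tool from outside, world axes, zero at the start; "moment": the same for the moment, N m; "width": opening from 0.0 (shut) to 1.0 (fully open); "grip_force": force on a finger pad.
Only numpy, scipy, OpenCV 4.12 (cv2) and the standard library are available. Lean on these libraries where they do the work, as an engineer would, in place of code of your own. Each camera call takes 0.05 s, during which the arm holds its last target. There are 200 camera calls.

## Task

The lamp in the bamboo cabinet is worked by the roller lever switch behind its front flap. Check that switch before closing up: with the fingertips press the roller in just until the switch clicks, without forcing the lever further, keep it there for about a second, and let it spring right back; then swing the flap up until it is fully shut, without slamming it. Leave the jar, the basket with its ball and the cork block where they are.

Things in the scene. Friction and masses are not known exactly. Their poses are not given: they have to be found in the camera images.
- cabinet: Bamboo cabinet fixed to the ledge, 150 deep (x), 240 wide (y), 200 mm high. Origin: centre of its underside, z up; the open front faces its -x, own +x points inwards. Front edges of the side walls and inner face of the shut flap: x = -75 mm. Top panel (z 188 to 200) ends at x = -55, so the roller shows from above. Black switch body under it: x -45 to -21, y 30 to 100.
- roller: Red nylon roller, 16 mm diameter, 14 mm tall, axis upright, on the free end of the switch's steel lever. Origin: its centre; at rest at x -79, y 35, z 172 mm in the cabinet's frame, its front 12 mm out beyond the side walls' front edges. Pressed along the cabinet's +x (inwards); reached from above, in front of the cabinet.
- lever (a joint): Switch lever, rad: 0 at rest, grows as the roller is pressed in, 6 mm per 0.1 rad, on an upright pin 60 mm to the roller's +y side; springs back. Clicks at 0.15 (9 mm in, about 3.5 N); beyond 0.25 (15 mm, about 5 N) is overtravel, which strains it; end stop 0.30. Spring: 1 N at rest, +0.28 N per mm. The shut flap itself holds it at about 0.20.
- flap (a joint): Front flap, rad: 0 upright and fully shut, grows as it swings down and out, stop at 1.1; starts 0.6 to 1.0. Board 236 wide, 184 high, 12 mm thick, 0.3 kg; stiff friction hinges (0.85 N m) at its lower edge keep it where it is left. Knob 24 mm wide, 24 mm proud, mid-width, 34 mm below the free edge. Pushing the outer face near the free edge with 8 to 12 N shuts it.
- flap_edge (a point): Middle of the free (upper) edge of the flap, on its outer face; with the flap shut it lies at x = -87, y = 0, z = 196 mm in the cabinet's frame.
- flap_hinge (a point): Middle of the flap's hinge line, which runs along the cabinet's y; in the cabinet's frame x = -75, y = 0, z = 12 mm. It is the lower edge of the flap's inner face.
- jar: Glass jar with wooden lid and lid knob, 84 mm diameter, 132 mm high, 0.45 kg, standing loose; origin: centre of its underside. Bystander.
- basket: Round wicker basket, 140 mm across its rim, 66 mm high, loose; origin: centre of its underside. Bystander.
- ball_center (a point): Centre of the polished steel massage ball, 60 mm diameter, lying loose in the basket.
- cork: Cork block 100 x 200 x 60 mm lying flat, loose; origin: centre of its underside, long side along its y. Bystander.
There are look-alikes about, which are no part of the job. What is meant by the part that bears ball_center is not blue or red, and is the smaller of those in its own colour.

How it is judged:
By the outcome, as a careful person would: the job done as asked, in the order asked, and still so for the second after the job is handed in, with the robot touching nothing.
It also fails if it takes over 51 s, if anything falls off the work surface, if the arm or the gripper's body presses on something with over 40 N, if the wrist force passes 120 N, or if a joint passes its speed limit or range.

## Working session

There is one attempt and no reset: what is moved stays moved. The work goes in short steps, Python scripts to look and compute and a tool call to move; the robot and the scene stay as the last step left them, time stands still between calls to the robot, and variables do not carry over. Pictures are saved under pics/ and viewed, at most 10 in all, crops included, and the job is handed in when it is done.

Besides the shell and the picture viewer there is one more tool, called by a JSON object that holds its "api" and its "payload", one argument or row to a line. apply_moves: Moves the arm, as the interface text tells. Its arguments: {"type":"object","properties":{"commands":{"type":"array"},"gripper":{"type":"number"}},"required":["commands"]}

```bash
mkdir -p pics; ls; python3 - <<'E'
from cell import status, optics, ctrl
import cv2,numpy as np
o=status.get_obs();print({k:np.round(v,3) for k,v in o.items()})
for n in("scene","top"):
    im=optics.snapshot(n);cv2.imwrite(f"pics/{n}0.png",im[:,:,::-1])
    c=optics.get_calibration(n);print(n,c["K"].round(1).tolist(),c["world_from_camera"].round(3).tolist())
    for q in("cabinet","roller","flap_edge","flap_hinge","jar","basket","ball_center","cork"):
        print(q,[(np.round(d["centre"],1).tolist(),round(d["score"],2)) for d in optics.landmark_of(n,q)[:4]])
print(ctrl.tip_reach)
E
python3 -c "
import cv2,numpy as np
a=cv2.imread('pics/scene0.png');b=cv2.imread('pics/top0.png')
"
```

```text
pics
{'t': np.float64(0.0), 'qpos': array([ 1.204,  0.327, -0.194,  1.052, -0.   ,  1.437]), 'joint_velocities': array([-0.001,  0.002,  0.   ,  0.   , -0.   ,  0.   ]), 'joint_efforts': array([ 0.0000e+00, -4.4340e+01,  2.6244e+01,  1.5000e-02, -0.0000e+00,
       -0.0000e+00]), 'position': array([126.696, 534.642, 241.5  ]), 'orientation': array([ 0.116,  0.993, -0.001, -0.   ]), 'wrist_force': array([-0.174,  0.027,  0.339]), 'moment': array([ 0.014, -0.035, -0.036]), 'grip_force': np.float64(0.0), 'width': np.float64(1.003)}
scene [[425.4, 0.0, 259.8], [0.0, 425.4, 195.1], [0.0, 0.0, 1.0]] [[0.701, 0.587, -0.405, 1097.03], [0.713, -0.587, 0.384, -622.84], [-0.012, -0.558, -0.83, 1209.786], [0.0, 0.0, 0.0, 1.0]]
cabinet [([299.5, 157.7], 0.64)]
roller [([221.8, 286.7], 0.41), ([282.0, 134.3], 0.36)]
flap_edge [([256.9, 168.8], 0.94)]
flap_hinge [([286.8, 165.7], 0.79)]
jar [([193.5, 224.3], 0.8), ([257.7, 169.9], 0.74)]
basket [([221.2, 287.4], 0.77), ([191.3, 223.1], 0.43)]
ball_center [([243.7, 217.6], 0.97), ([220.1, 283.6], 0.87), ([289.0, 291.2], 0.66)]
cork [([146.3, 269.4], 0.9), ([256.8, 168.7], 0.51)]
top [[374.6, 0.0, 251.5], [0.0, 374.6, 192.6], [0.0, 0.0, 1.0]] [[0.005, -0.998, 0.055, 498.92], [-1.0, -0.005, 0.003, -150.336], [-0.003, -0.055, -0.999, 1315.636], [0.0, 0.0, 0.0, 1.0]]
cabinet [([168.6, 211.8], 0.7)]
roller [([177.5, 223.9], 0.56)]
flap_edge [([221.7, 216.9], 0.67)]
flap_hinge [([185.6, 211.8], 0.93)]
jar [([292.5, 232.0], 0.57)]
basket [([318.3, 162.3], 0.61)]
ball_center [([258.5, 198.1], 0.69), ([269.5, 162.1], 0.58), ([281.8, 120.5], 0.58), ([319.3, 164.3], 0.57)]
cork [([356.4, 229.1], 0.94)]
11.0
```

View pics/scene0.png

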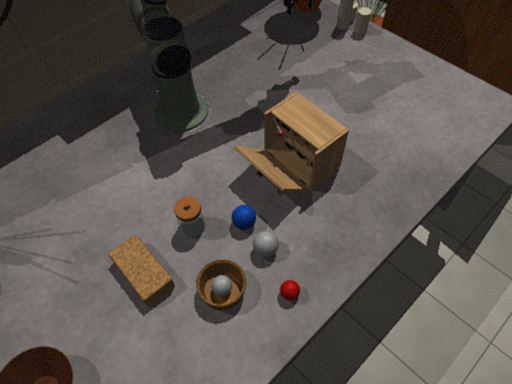

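View pics/top0.png

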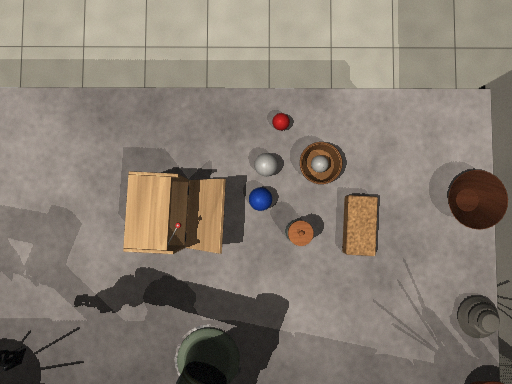

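The scene view shows the cabinet at (305,145) with its flap down and the red roller at about (280,132). In the top view the roller is at (178,226), the cabinet front faces right (world -y), and the flap's free edge is at column 222. I'll enlarge both to pick corners.

```bash
python3 - <<'E'
import cv2,numpy as np
a=cv2.imread('pics/scene0.png')[85:205,225:360];b=cv2.imread('pics/top0.png')[160:265,115:250]
a=cv2.resize(a,None,fx=4.4,fy=4.4,interpolation=cv2.INTER_CUBIC);b=cv2.resize(b,None,fx=5.5,fy=5.5,interpolation=cv2.INTER_CUBIC)
cv2.imwrite('pics/sc.png',a);cv2.imwrite('pics/tc.png',b);print(a.shape,b.shape)
E
```

```text
(528, 594, 3) (578, 742, 3)
```

View pics/sc.png

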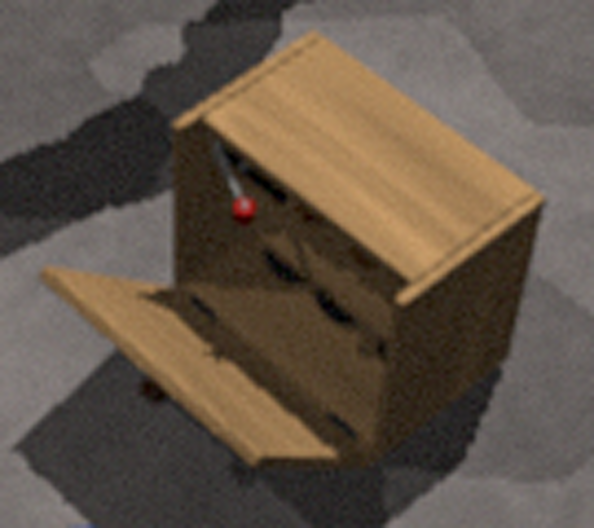

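View pics/tc.png

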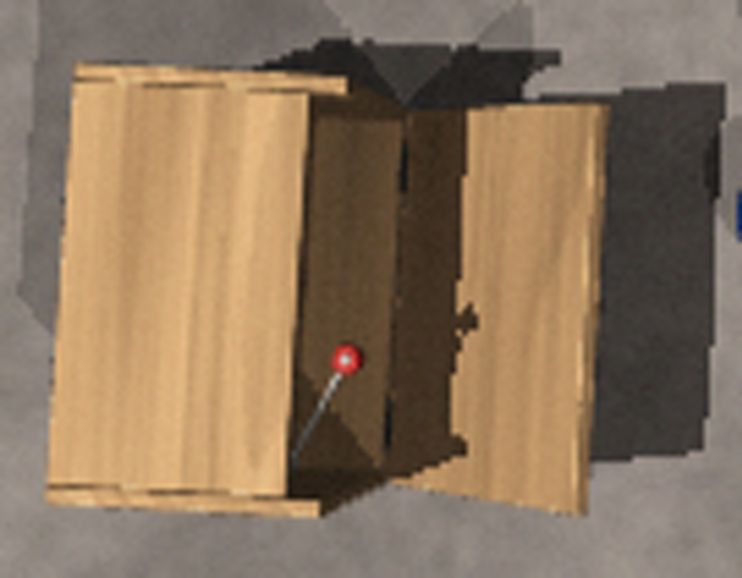

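Top crop: top-panel corners at (77,63) and (47,502), side-wall front corners at (347,78) and (320,514), flap free edge from (608,104) to (588,515), roller at (346,360). Scene crop: top corners at (316,32), (177,122), (402,302) and (543,203), flap corners at (42,270) and (255,463), roller at (243,207). I'll fit the pose and flap angle to these.

```bash
cat > h.py <<'E'
from cell import status, optics, ctrl
import numpy as np, cv2
from scipy.optimize import least_squares
from scipy.spatial.transform import Rotation as R
def proj(c,P):
    K,T=c["K"],np.linalg.inv(c["world_from_camera"]);p=np.atleast_2d(P)@T[:3,:3].T+T[:3,3];q=p@K.T
    return q[:,:2]/q[:,2:]
def w(pose,P):
    x,y,a=pose[:3];P=np.atleast_2d(P);return P@R.from_euler('z',a).as_matrix().T+[x,y,0]
def fl(th,y,out=1,s=184):
    # flap: s along board from hinge, out: outer face
    return [-75-s*np.sin(th)-12*out*np.cos(th), y, 12+s*np.cos(th)-12*out*np.sin(th)]
E
python3 - <<'E'
from h import *
T=optics.get_calibration("top");S=optics.get_calibration("scene")
box=[[75,-120,200],[75,120,200],[-75,-120,200],[-75,120,200]]
tp=np.array([[77,63],[47,502],[347,78],[320,514],[346,360],[608,104],[588,515]])/5.5+[115,160]-.4
sp=np.array([[543,203],[316,32],[402,302],[177,122],[243,207],[255,463],[42,270]])/4.4+[225,85]-.4
def pts(p): return w(p,box+[[-79,35,176],fl(p[3],-118),fl(p[3],118)])
def f(p):
    return np.r_[(proj(T,pts(p)+[*p[4:6],0])-tp).ravel(),(proj(S,pts(p)+[*p[6:8],0])-sp).ravel(),p[4:8]/3]
r=least_squares(f,[430,90,np.pi/2,.8,0,0,0,0],loss='soft_l1')
print(r.x.round(3));print(f(r.x)[:28].reshape(-1,2).round(1).tolist())
p=r.x;print("roller",w(p,[-79,35,172]),"edge",w(p,fl(p[3],0)),"hinge",w(p,[-75,0,12]))
print("in dir",[np.cos(p[2]),np.sin(p[2])])
c={"top":T}
for n,q,z in(("jar",[292.5,232],132),("basket",[318.3,162.3],40),("ball",[258.5,198],30),("ball",[269.5,162],30)):
    d=T["world_from_camera"];v=d[:3,:3]@np.linalg.inv(T["K"])@[*q,1];print(n,(d[:3,3]+v*(z-d[2,3])/v[2]).round())
E
```

```text
[ 5.00169e+02  1.53894e+02  1.51400e+00  2.75030e+01  3.86000e-01
 -8.40000e-02 -3.86000e-01  8.40000e-02]
[[-0.2, -0.6], [-1.2, 0.1], [0.7, -0.3], [-0.4, 1.1], [-0.0, 0.1], [0.8, 6.4], [0.4, -7.0], [0.6, -1.4], [-0.2, -1.4], [-0.5, 0.4], [-1.4, -0.7], [-0.0, -0.2], [0.2, 39.0], [6.7, 42.7]]
roller [[460.70497725  77.0268318  172.        ]] edge [[ 489.02911658  -40.4182033  -128.31520449]] hinge [[495.87654852  79.01695092  12.        ]]
in dir [np.float64(0.05723780505457417), np.float64(0.9983605729757834)]
jar [ 440. -277.  132.]
basket [ 674. -375.   40.]
ball [ 551. -171.   30.]
ball [ 675. -208.   30.]
```

```bash
python3 - <<'E'
from h import *
T=optics.get_calibration("top");S=optics.get_calibration("scene")
box=[[75,-120,200],[75,120,200],[-75,-120,200],[-75,120,200]]
tp=np.array([[77,63],[47,502],[347,78],[320,514],[346,360],[608,104],[588,515]])/5.5+[115,160]-.4
sp=np.array([[543,203],[316,32],[402,302],[177,122],[243,207],[255,463],[42,270]])/4.4+[225,85]-.4
def pts(p): return w(p,box+[[-79,35,176],fl(p[3],-118),fl(p[3],118)])
def f(p):
    return np.r_[(proj(T,pts(p)+[*p[4:6],0])-tp).ravel(),(proj(S,pts(p)+[*p[6:8],0])-sp).ravel(),p[4:8]/3]
b=np.inf
r=least_squares(f,[500,154,1.51,.8,0,0,0,0],loss='soft_l1',bounds=([-b,-b,1,.5,-b,-b,-b,-b],[b,b,2,1.15,b,b,b,b]))
print(r.x.round(3));print(f(r.x)[:28].reshape(-1,2).round(1).tolist())
p=r.x;print("roller",w(p,[-79,35,172]),"edge",w(p,fl(p[3],0)),"edge+",w(p,fl(p[3],118)),"hinge",w(p,[-75,0,12]))
print("in",[np.cos(p[2]),np.sin(p[2])])
np.save("pose.npy",p)
o=status.get_obs();print(R.from_quat(o["orientation"]).as_matrix().round(3).tolist(),o["position"],o["t"])
E
```

```text
[ 5.01229e+02  1.53180e+02  1.52000e+00  7.62000e-01 -4.31000e-01
 -3.25000e-01  4.31000e-01  3.25000e-01]
[[-0.1, -0.6], [-0.6, 0.2], [0.7, -0.5], [0.2, 0.8], [0.4, -0.1], [0.0, -0.1], [-0.8, 0.3], [1.1, -1.3], [-0.2, -1.0], [0.1, 0.8], [-1.2, -0.2], [0.4, 0.4], [0.1, 0.1], [-0.7, 0.3]]
roller [[462.27619644  76.05265591 172.        ]] edge [[490.56587282 -57.26397461 136.82650624]] edge+ [[372.71706448 -51.29251142 136.82650624]] hinge [[497.43377394  78.27633406  12.        ]]
in [np.float64(0.050605620186292964), np.float64(0.9987187147568432)]
[[-0.973, 0.231, 0.0], [0.231, 0.973, -0.0], [-0.0, -0.0, -1.0]] [126.88368994 535.15371492 242.28017794] 0.9
```

```bash
cat >> h.py <<'E'
def go(P,alpha=None):
    "shift in tool axes (m) and turn (deg) from the present pose; alpha=world angle of tool x, deg"
    o=status.get_obs();M=R.from_quat(o["orientation"]).as_matrix();d=M.T@(np.array(P)-o["position"])/1000
    a=np.degrees(np.arctan2(M[1,0],M[0,0]));t=0 if alpha is None else -((alpha-a+180)%360-180)
    print(o["t"].round(2),"pos",o["position"].round(1),"ang",round(a,2),"shift",d.round(4),"turn",round(t,2),"F",o["wrist_force"].round(2))
E
python3 - <<'E'
from h import *
go([300,300,310],87.1);go([460,25,300],87.1)
E
```

```text
Traceback (most recent call last):
  File "h.py", line 17, in go
    print(o["t"].round(2),"pos",o["position"].round(1),"ang",round(a,2),"shift",d.round(4),"turn",round(t,2),"F",o["wrist_force"].round(2))
          ^^^^^^^^^^^^
AttributeError: 'float' object has no attribute 'round'
```

```bash
sed -i 's/o\["t"\].round(2)/round(o["t"],2)/' h.py; python3 - <<'E'
from h import *
go([300,300,310],87.1);go([460,25,300],87.1)
E
```

```text
0.9 pos [126.9 535.2 242.3] ang 166.66 shift [-0.2227 -0.1889 -0.0677] turn 79.56 F [0.23 0.6  0.92]
0.9 pos [126.9 535.2 242.3] ang 166.66 shift [-0.4418 -0.4195 -0.0577] turn 79.56 F [0.23 0.6  0.92]
```

{"api": "apply_moves", "payload": {
  "commands": [-0.035,-0.03,-0.035,10,-0.08,-0.07,-0.065,20,-0.125,-0.11,-0.07,30,-0.17,-0.15,-0.07,40,-0.215,-0.19,-0.07,50],
  "gripper": 0.0
}}

```text
t: 1.52
position: [293.2, 299.1, 312.7]
orientation: [0.527, 0.85, 0.001, 0.0]
wrist_force: [1.5, 1.1, -1.5]
width: -0.001
grip_force: 0.0
```

```bash
python3 - <<'E'
from h import *
go([460,25,290],87.1);print(status.get_obs()["qpos"].round(2))
E
```

```text
1.52 pos [293.2 299.1 312.7] ang 116.36 shift [-0.3197  0.0277  0.0227] turn 29.26 F [ 1.5   1.08 -1.51]
[ 0.62  0.04 -0.37  1.16 -0.    1.73]
```

{"api": "apply_moves", "payload": {
  "commands": [-0.06,0.005,0.0,8,-0.12,0.011,0.0,16,-0.18,0.016,0.005,24,-0.24,0.022,0.013,29.5,-0.3,0.026,0.022,29.5]
}}

```text
t: 2.15
position: [451.2, 42.4, 290.5]
orientation: [0.725, 0.689, 0.001, 0.0]
wrist_force: [1.6, -0.3, 0.3]
width: -0.003
grip_force: 0.0
```

```bash
python3 - <<'E'
from h import *
p=np.load("pose.npy");go([460,25,290],87.1)
im=optics.snapshot("wrist");cv2.imwrite("pics/w1.png",im[:,:,::-1])
C=optics.get_calibration("wrist");print(C["world_from_camera"].round(2).tolist(),C["K"].tolist())
print(proj(C,w(p,[[-79,35,179],[-55,108,200],[-75,120,200],fl(p[3],0)])).round(1).tolist())
for q in("roller","flap_edge","cabinet"): print(q,[(np.round(d["centre"],1).tolist(),round(d["score"],2)) for d in optics.landmark_of("wrist",q)[:3]])
E
```

```text
2.15 pos [451.2  42.4 290.5] ang 87.11 shift [-0.0169  0.0097  0.0005] turn 0.01 F [ 1.58 -0.35  0.34]
[[1.0, -0.05, -0.02, 457.6], [-0.06, -0.94, -0.32, 120.19], [0.0, 0.33, -0.95, 419.21], [0.0, 0.0, 0.0, 1.0]] [[312.7079721921065, 0.0, 261.3395764269809], [0.0, 312.7079721921065, 189.58006113173133], [0.0, 0.0, 1.0]]
[[269.9, 142.1], [164.1, 113.4], [150.1, 142.6], [302.2, 260.9]]
roller [([277.8, 143.8], 0.75)]
flap_edge [([306.1, 267.6], 0.92)]
cabinet []
```

View pics/w1.png

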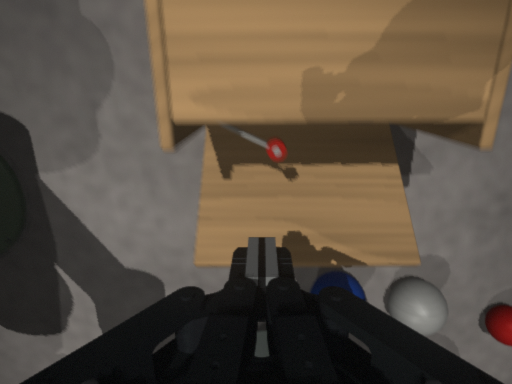

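The wrist view shows the roller at (276,150), the side-wall front corners at (163,150) and (487,150), and the flap edge at row 266. The arm was still settling during the shot, so I'll take it again at rest.

```bash
python3 - <<'E'
from h import *
p=np.load("pose.npy");go([460,25,290],87.1)
C=optics.get_calibration("wrist");im=optics.snapshot("wrist")
cv2.imwrite("pics/w2.png",cv2.resize(im[60:300,100:512,::-1],None,fx=1.9,fy=1.9,interpolation=cv2.INTER_CUBIC))
C2=optics.get_calibration("wrist");print((C2["world_from_camera"]-C["world_from_camera"])[:3,3])
print(proj(C,w(p,[[-79,35,179],[-55,108,200],[-75,120,200],[-75,-120,200],fl(p[3],118),fl(p[3],-118)])).round(1).tolist())
m=(im[...,0]>140)&(im[...,1]<90);m[200:]=0;ys,xs=np.nonzero(m);print("red",xs.mean(),ys.mean(),xs.min(),xs.max(),ys.min(),ys.max())
for q in("roller","flap_edge"): print(q,[(np.round(d["centre"],1).tolist(),round(d["score"],2)) for d in optics.landmark_of("wrist",q)[:3]])
E
```

```text
2.35 pos [450.   43.5 289.9] ang 87.0 shift [-0.0179  0.0109 -0.0001] turn -0.1 F [-0.47  0.44 -0.16]
[-0.58079254  0.95642832  0.25212981]
[[276.5, 151.2], [173.3, 123.4], [159.1, 151.8], [495.1, 151.3], [193.6, 267.4], [419.6, 267.2]]
red 275.64912280701753 148.57309941520467 267 284 140 157
roller [([278.3, 150.0], 0.66)]
flap_edge [([304.2, 267.4], 0.92)]
```

View pics/w2.png

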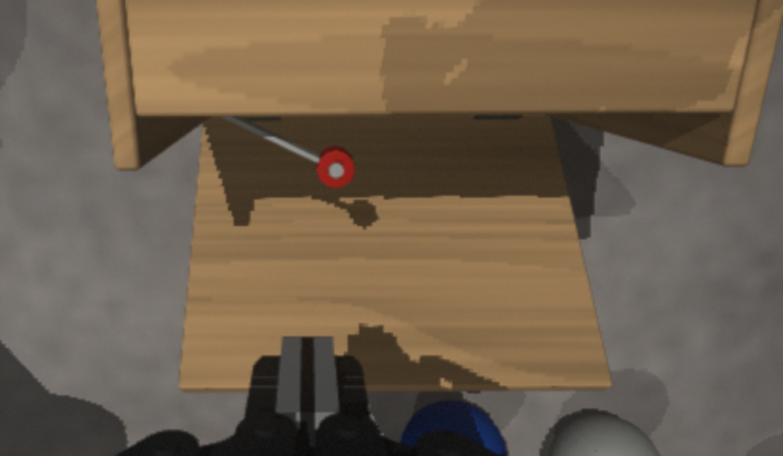

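Settled, the prediction matches the picture to within about 2 px: roller predicted at (276.5,151), seen at (277,149.5). I'll go down in front of the roller.

{"api": "apply_moves", "payload": {
  "commands": [-0.01,0.01,0.03,0,-0.01,0.0105,0.07,0,-0.01,0.0105,0.105,0,-0.01,0.0105,0.121,0,-0.01,0.0105,0.121,0]
}}

```text
t: 3.12
position: [458.8, 35.2, 168.7]
orientation: [0.723, 0.69, -0.001, -0.001]
wrist_force: [0.1, -0.7, -0.2]
width: 0.0
grip_force: 0.0
```

{"api": "apply_moves", "payload": {
  "commands": [0.006,0,0,0,0.012,0,0,0,0.017,0,0,0,0.02,0,0,0,0.02,0,0,0]
}}

```text
t: 3.75
position: [461.1, 53.9, 169.4]
orientation: [0.724, 0.689, 0.0, 0.0]
wrist_force: [-0.7, 0.3, -0.1]
width: -0.001
grip_force: 0.0
```

```bash
python3 - <<'E'
from h import *
p=np.load("pose.npy");go([460.9,50,169],87.1)
C=optics.get_calibration("wrist");im=optics.snapshot("wrist")
cv2.imwrite("pics/w3.png",cv2.resize(im[60:300,150:400,::-1],None,fx=2.4,fy=2.4,interpolation=cv2.INTER_CUBIC))
print(proj(C,w(p,[[-79,35,180]])).round(1).tolist())
m=(im[...,0]>120)&(im[...,1]<80);m[250:]=0;ys,xs=np.nonzero(m);print("red",xs.mean(),ys.mean(),xs.min(),xs.max(),ys.min(),ys.max())
E
```

```text
3.75 pos [461.1  53.9 169.4] ang 87.18 shift [-0.0039 -0.      0.0004] turn 0.08 F [-0.65  0.27 -0.07]
[[264.2, 235.0]]
red 261.7011494252874 219.66666666666666 256 268 214 229
```

View pics/w3.png

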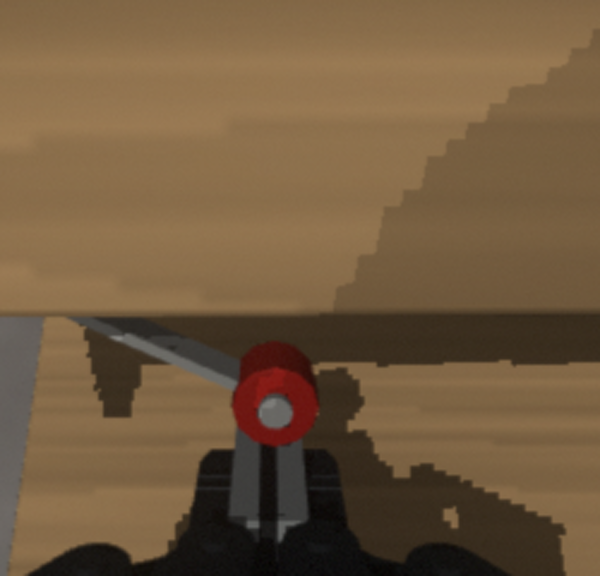

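The roller cap is at about (264.6,231) against (264.2,235) predicted, so its y is about 77.6, and the fingers are laterally centred on it. I'll approach slowly.

{"api": "apply_moves", "payload": {
  "commands": [0.002,0,0,0,0.004,0,0,0,0.005,0,0,0,0.005,0,0,0,0.005,0,0,0]
}}

```text
t: 4.42
position: [461.3, 58.6, 169.3]
orientation: [0.724, 0.689, -0.0, 0.0]
wrist_force: [0.5, -1.0, 0.1]
width: -0.0
grip_force: 0.6
```

{"api": "apply_moves", "payload": {
  "commands": [0.001,0,0,0,0.002,0,0,0,0.003,0,0,0,0.003,0,0,0,0.003,0,0,0]
}}

```text
t: 5.05
position: [461.5, 61.7, 169.3]
orientation: [0.724, 0.689, -0.0, 0.0]
wrist_force: [0.5, -2.5, -0.1]
width: 0.005
grip_force: 1.0
```

```bash
cat > see.py <<'E'
from h import *
def see():
    go([460.9,50,169],87.1)
    C=optics.get_calibration("wrist");im=optics.snapshot("wrist");p=np.load("pose.npy")
    g=cv2.cvtColor(im,cv2.COLOR_RGB2HSV);m=(((g[...,0]<8)|(g[...,0]>172))&(g[...,1]>150)&(g[...,2]>60)).astype(np.uint8);m[290:]=0
    n,l,s,c=cv2.connectedComponentsWithStats(m);i=1+np.argmax(s[1:,4]);print("red box",s[i])
    for d in (0,5,9,12,15): print(d,proj(C,w(p,[[-79+d,35,172]]).ravel()+[0,1.5,0]).round(1).tolist(),end=" ")
    F=[]
    for k in range(3): F.append(status.get_obs()["wrist_force"]);optics.snapshot("wrist")
    print("F",np.mean(F,0).round(2));return im
E
python3 -c "
from see import *
im=see()
print([(d['centre'],round(d['score'],2)) for d in optics.landmark_of('wrist','roller')])"
```

```text
5.05 pos [461.5  61.7 169.3] ang 87.16 shift [-0.0117  0.      0.0003] turn 0.06 F [ 0.46 -2.48 -0.05]
red box [251 214  35  40 908]
0 [[264.0, 239.4]] 5 [[264.0, 229.5]] 9 [[264.1, 221.4]] 12 [[264.1, 215.2]] 15 [[264.1, 208.9]] F [-0.46 -2.38  0.28]
[([267.4, 231.2], 0.64)]
```

{"api": "apply_moves", "payload": {
  "commands": [0.001,0,0,0,0.002,0,0,0,0.003,0,0,0,0.004,0,0,0,0.004,0,0,0]
}}

```text
t: 5.92
position: [461.7, 65.7, 169.3]
orientation: [0.724, 0.689, -0.0, 0.0]
wrist_force: [0.1, -2.9, -0.9]
width: 0.004
grip_force: 1.5
```

```bash
python3 -c "
from see import *
im=see();cv2.imwrite('pics/w4.png',cv2.resize(im[60:300,150:400,::-1],None,fx=2.4,fy=2.4))
print([(d['centre'],round(d['score'],2)) for d in optics.landmark_of('wrist','roller')])"
```

```text
5.92 pos [461.7  65.7 169.3] ang 87.17 shift [-0.0157  0.      0.0003] turn 0.07 F [ 0.12 -2.85 -0.88]
red box [254 223  36  31 740]
0 [[264.0, 247.3]] 5 [[264.0, 237.5]] 9 [[264.0, 229.5]] 12 [[264.1, 223.5]] 15 [[264.1, 217.3]] F [-0.15 -3.02 -0.15]
[([272.3, 233.9], 0.76)]
```

{"api": "apply_moves", "payload": {
  "commands": [0.0013,0,0,0,0.0026,0,0,0,0.0038,0,0,0,0.0038,0,0,0,0.0038,0,0,0]
}}

```text
t: 6.8
position: [461.8, 69.5, 169.3]
orientation: [0.724, 0.689, -0.0, 0.0]
wrist_force: [-1.2, -3.9, -0.5]
width: -0.001
grip_force: 1.9
```

```bash
python3 -c "
from see import *
im=see();cv2.imwrite('pics/w5.png',cv2.resize(im[60:300,150:400,::-1],None,fx=2.4,fy=2.4))
print([(d['centre'],round(d['score'],2)) for d in optics.landmark_of('wrist','roller')])"
```

```text
6.8 pos [461.8  69.5 169.3] ang 87.16 shift [-0.0195  0.      0.0003] turn 0.06 F [-1.15 -3.9  -0.48]
red box [257 232  36  22 468]
0 [[264.0, 254.5]] 5 [[264.0, 244.9]] 9 [[264.0, 237.1]] 12 [[264.1, 231.1]] 15 [[264.1, 225.0]] F [-0.14 -3.71 -0.12]
[]
```

```bash
python3 -c "
from see import *
C=optics.get_calibration('wrist');p=np.load('pose.npy');o=status.get_obs();print(o['t'],o['wrist_force'])
im=cv2.imread('pics/w3.png')[...,::-1];g=cv2.cvtColor(np.ascontiguousarray(im),cv2.COLOR_RGB2HSV)
m=(((g[...,0]<8)|(g[...,0]>172))&(g[...,1]>150)&(g[...,2]>60));ys,xs=np.nonzero(m);print('w3 top',ys.min()/2.4+60)
import copy
for y,r in((53.9,ys.min()/2.4+60),(61.7,214),(65.7,223),(69.5,232)):
    c=copy.deepcopy(C);c['world_from_camera'][1,3]+=y-69.5
    D=np.arange(-3,18,.1);rows=np.array([proj(c,w(p,[-71+d,35-60*(1-np.cos(d/60)),165]))[0,1] for d in D])
    print(y,r,'d=',D[np.argmin(abs(rows-r))].round(1))
"
```

```text
7.05 [ 0.74268083 -3.48804474 -0.17909937]
w3 top 202.08333333333334
53.9 202.08333333333334 d= 1.3
61.7 214 d= 3.1
65.7 223 d= 2.5
69.5 232 d= 1.6
```

The roller's near edge stays at row 254 while the fingers advance, so it moves with them. First contact was at y of about 58.3, which puts the roller 11.2 mm in: clicked, with no overtravel. I'll hold a moment more, then release.

{"api": "apply_moves", "payload": {
  "commands": [0,0,0,0,0,0,0,0,0,0,0,0]
}}

```text
t: 7.42
position: [461.8, 69.5, 169.3]
orientation: [0.724, 0.689, -0.0, -0.0]
wrist_force: [-0.8, -3.8, -0.4]
width: -0.0
grip_force: 1.9
```

{"api": "apply_moves", "payload": {
  "commands": [-0.006,0,0,0,-0.014,0,0,0,-0.024,0,0,0,-0.034,0,0,0,-0.034,0,0,0]
}}

```text
t: 8.05
position: [460.3, 34.9, 169.3]
orientation: [0.725, 0.689, 0.0, -0.0]
wrist_force: [-0.5, -0.1, 0.7]
width: -0.003
grip_force: 0.0
```

```bash
python3 -c "
from see import *
im=see();p=np.load('pose.npy')
C=optics.get_calibration('wrist');print(proj(C,w(p,[-71,35,165])))
print([(d['centre'],round(d['score'],2)) for d in optics.landmark_of('wrist','roller')])
for th in(.762,.6,.4,.2,.1,0): print(th,w(p,fl(th,0,1,184)).round(1),w(p,fl(th,0,1,165)).round(1))
go(w(p,fl(.762,0,1,150)).ravel(),-3)"
```

```text
8.05 pos [460.3  34.9 169.3] ang 87.08 shift [ 0.0151 -0.0001  0.0003] turn -0.02 F [-0.48 -0.07  0.7 ]
red box [ 245  162   39   43 1043]
0 [[263.7, 183.2]] 5 [[263.8, 172.0]] 9 [[263.8, 162.8]] 12 [[263.8, 155.8]] 15 [[263.8, 148.6]] F [-0.36  0.28  0.6 ]
[[264.20043103 166.33908005]]
[([263.9, 182.9], 0.66)]
0.762 [[490.6 -57.3 136.8]] [[491.2 -44.2 123.1]]
0.6 [[491.7 -35.4 157.1]] [[492.2 -24.7 141.4]]
0.4 [[493.2  -4.3 176.8]] [[493.6   3.1 159.3]]
0.2 [[495.   30.  189.9]] [[495.2  33.8 171.3]]
0.1 [[495.9  48.  193.9]] [[496.   49.9 175. ]]
0 [[496.8  66.3 196. ]] [[496.8  66.3 177. ]]
8.3 pos [460.2  35.8 169.3] ang 87.18 shift [-0.068   0.0349  0.0571] turn 90.18 F [ 0.03 -0.13  0.19]
```

The roller is back at rest (row 182.9 seen, 183.2 predicted). Next I'll go over the flap and down in front of it, off to the side of the knob at cabinet y of about +50.

{"api": "apply_moves", "payload": {
  "commands": [-0.02,-0.004,-0.02,0,-0.06,-0.009,-0.022,0,-0.1,-0.013,-0.022,0,-0.13,-0.016,-0.022,0,-0.13,-0.016,-0.022,0]
}}

```text
t: 8.93
position: [437.8, -94.8, 191.3]
orientation: [0.725, 0.688, 0.0, 0.0]
wrist_force: [1.3, 0.6, 0.2]
width: -0.001
grip_force: 0.0
```

{"api": "apply_moves", "payload": {
  "commands": [0,0,0.025,0,0,0,0.05,0,0,0,0.06,0,0,0,0.063,0,0,0,0.063,0]
}}

```text
t: 9.55
position: [438.2, -93.3, 128.8]
orientation: [0.724, 0.69, 0.0, 0.0]
wrist_force: [-0.4, -0.1, 0.1]
width: -0.003
grip_force: 0.0
```

```bash
python3 -c "
from see import *
p=np.load('pose.npy');go([0,0,0])
C=optics.get_calibration('wrist')
print([(d['centre'],round(d['score'],2)) for d in (optics.snapshot('wrist'),optics.landmark_of('wrist','flap_edge'))[1]], proj(C,w(p,fl(.762,0))))
for th in(.762,.7,.6,.5,.4,.3,.2,.1,.05,0):
    e=w(p,fl(th,50)).ravel(); print(th,'tcp for contact',(e[:2]-11*np.array([np.cos(p[2]),np.sin(p[2])])).round(1),'z',(e[2]-20+11).round(1))"
```

```text
9.55 pos [438.2 -93.3 128.8] ang 87.19 shift [ 0.0717 -0.4424  0.1284] turn 0 F [-0.39 -0.1   0.13]
[([382.9, 196.7], 0.63)] [[385.49354074 196.63931089]]
0.762 tcp for contact [440.1 -65.7] z 127.8
0.7 tcp for contact [440.5 -57.7] z 136.0
0.6 tcp for contact [441.2 -43.8] z 148.1
0.5 tcp for contact [441.9 -28.8] z 158.7
0.4 tcp for contact [442.8 -12.8] z 167.8
0.3 tcp for contact [443.6   4.1] z 175.2
0.2 tcp for contact [444.5  21.6] z 180.9
0.1 tcp for contact [445.4  39.6] z 184.9
0.05 tcp for contact [445.9  48.7] z 186.2
0 tcp for contact [446.3  57.8] z 187.0
```

{"api": "apply_moves", "payload": {
  "commands": [0.012,0,0,0,0.022,0,0,0,0.028,0,-0.002,0,0.034,0,-0.007,0,0.04,0,-0.013,0]
}}

```text
t: 10.28
position: [439.4, -55.3, 141.7]
orientation: [0.725, 0.689, -0.003, 0.002]
wrist_force: [-1.5, -8.4, -0.1]
width: 0.0
grip_force: 3.8
```

{"api": "apply_moves", "payload": {
  "commands": [0.007,0,-0.007,0,0.014,0,-0.012,0,0.021,0,-0.017,0,0.028,0,-0.021,0,0.035,0,-0.025,0]
}}

```text
t: 10.9
position: [441.1, -20.8, 167.1]
orientation: [0.725, 0.689, -0.003, 0.002]
wrist_force: [-3.9, -9.4, 6.3]
width: -0.001
grip_force: 4.8
```

```bash
python3 -c "
from see import *
p=np.load('pose.npy');go([0,0,0])
C=optics.get_calibration('wrist')
print([(d['centre'],round(d['score'],2)) for d in (optics.snapshot('wrist'),optics.landmark_of('wrist','flap_edge'))[1]], [proj(C,w(p,fl(t,0))).round(1).tolist() for t in (.6,.5,.45,.4)])
"
```

```text
10.9 pos [441.1 -20.8 167.1] ang 87.1 shift [-3.000e-04 -4.415e-01  1.674e-01] turn 0 F [-3.88 -9.4   6.26]
[([373.5, 253.6], 0.66)] [[[361.5, 275.5]], [[371.6, 261.6]], [[377.1, 252.1]], [[382.9, 240.7]]]
```

The flap is closing and is now at about 0.45 rad, with 9 N on the fingers. I'll continue.

{"api": "apply_moves", "payload": {
  "commands": [0.007,0,-0.003,0,0.014,0,-0.006,0,0.021,0,-0.009,0,0.028,0,-0.011,0,0.034,0,-0.013,0]
}}

```text
t: 11.62
position: [443.7, 13.8, 180.4]
orientation: [0.725, 0.689, -0.001, 0.003]
wrist_force: [-1.7, -8.1, 5.5]
width: -0.0
grip_force: 3.7
```

{"api": "apply_moves", "payload": {
  "commands": [0.005,0,-0.001,0,0.01,0,-0.002,0,0.014,0,-0.003,0,0.018,0,-0.004,0,0.021,0,-0.005,0]
}}

```text
t: 12.25
position: [444.8, 35.3, 185.1]
orientation: [0.725, 0.689, -0.001, 0.002]
wrist_force: [0.7, -5.0, 1.4]
width: -0.0
grip_force: 2.7
```

```bash
python3 -c "
from see import *
p=np.load('pose.npy');go([0,0,0])
C=optics.get_calibration('wrist')
print([(d['centre'],round(d['score'],2)) for d in (optics.snapshot('wrist'),optics.landmark_of('wrist','flap_edge'))[1]], [proj(C,w(p,fl(t,0))).round(1).tolist() for t in (.2,.15,.1,.05,0)])
"
```

```text
12.25 pos [444.8  35.3 185.1] ang 87.13 shift [-0.0568 -0.4428  0.1845] turn 0 F [ 0.69 -4.97  1.43]
[([373.5, 255.5], 0.67)] [[[371.3, 277.1]], [[375.1, 263.0]], [[379.0, 247.2]], [[382.7, 229.7]], [[386.2, 210.5]]]
```

{"api": "apply_moves", "payload": {
  "commands": [0.003,0,-0.001,0,0.006,0,-0.001,0,0.009,0,-0.001,0,0.012,0,-0.001,0,0.014,0,-0.001,0]
}}

```text
t: 12.98
position: [445.5, 49.0, 186.1]
orientation: [0.725, 0.689, -0.001, 0.002]
wrist_force: [-1.2, -7.5, 5.1]
width: -0.0
grip_force: 3.7
```

{"api": "apply_moves", "payload": {
  "commands": [0.0015,0,0,0,0.003,0,0,0,0.0045,0,0,0,0.006,0,0,0,0.007,0,0,0]
}}

```text
t: 13.6
position: [445.8, 55.6, 186.2]
orientation: [0.725, 0.689, -0.001, 0.002]
wrist_force: [-1.0, -7.8, 6.4]
width: 0.003
grip_force: 4.2
```

{"api": "apply_moves", "payload": {
  "commands": [0.001,0,0,0,0.002,0,0,0,0.002,0,0,0]
}}

```text
t: 13.98
position: [445.9, 57.6, 186.3]
orientation: [0.725, 0.689, -0.001, 0.002]
wrist_force: [-1.3, -8.0, 6.1]
width: -0.001
grip_force: 4.1
```

{"api": "apply_moves", "payload": {
  "commands": [0.001,0,0,0,0.0015,0,0,0,0.0015,0,0,0]
}}

```text
t: 14.35
position: [446.0, 58.8, 186.3]
orientation: [0.725, 0.689, -0.001, 0.003]
wrist_force: [-1.4, -9.4, 7.7]
width: 0.0
grip_force: 4.5
```

{"api": "apply_moves", "payload": {
  "commands": [0.001,0,0,0,0.0015,0,0,0,0.0015,0,0,0]
}}

```text
t: 14.72
position: [446.1, 59.0, 186.3]
orientation: [0.725, 0.689, -0.003, 0.004]
wrist_force: [-1.0, -13.1, 8.0]
width: 0.001
grip_force: 6.9
```

Commanding 1.5 mm moved the arm only 0.2 mm while the force rose, so the flap is at its stop. One small confirming push, then a slow retreat.

{"api": "apply_moves", "payload": {
  "commands": [0.001,0,0,0,0.001,0,0,0,0.001,0,0,0]
}}

```text
t: 15.1
position: [446.0, 59.0, 186.4]
orientation: [0.725, 0.689, -0.003, 0.005]
wrist_force: [-2.1, -17.3, 7.7]
width: 0.003
grip_force: 8.4
```

{"api": "apply_moves", "payload": {
  "commands": [-0.003,0,0,0,-0.008,0,0,0,-0.02,0,0,0,-0.04,0,0,0,-0.06,0,0,0]
}}

```text
t: 15.72
position: [442.2, 2.9, 185.0]
orientation: [0.724, 0.69, 0.0, -0.0]
wrist_force: [0.1, -0.0, -0.9]
width: -0.001
grip_force: 0.0
```

{"api": "apply_moves", "payload": {
  "commands": [-0.02,0,-0.03,0,-0.03,0,-0.08,0,-0.03,0,-0.1,0,-0.03,0,-0.1,0,-0.03,0,-0.1,0]
}}

```text
t: 16.35
position: [440.4, -26.4, 284.1]
orientation: [0.724, 0.689, -0.0, -0.001]
wrist_force: [-0.0, 0.9, -0.5]
width: 0.003
grip_force: 0.0
```

```bash
python3 -c "
from see import *
p=np.load('pose.npy');go([0,0,0])
a=optics.snapshot('top');optics.snapshot('scene')
C=optics.get_calibration('wrist');im=optics.snapshot('wrist');cv2.imwrite('pics/w6.png',im[...,::-1])
for c in('wrist','top','scene'):
    C=optics.get_calibration(c);print(c,[(np.round(d['centre'],1).tolist(),round(d['score'],2)) for d in optics.landmark_of(c,'flap_edge')[:2]], [proj(C,w(p,fl(t,0))).round(1).tolist() for t in (.1,.05,0)])
"
```

```text
16.35 pos [440.4 -26.4 284.1] ang 87.17 shift [ 0.0045 -0.4406  0.2849] turn 0 F [-0.04  0.91 -0.5 ]
wrist [([341.9, 63.2], 0.62)] [[[340.4, 93.5]], [[342.0, 79.1]], [[343.5, 64.1]]]
top [([181.0, 212.3], 0.89)] [[[186.2, 213.8]], [[183.0, 213.6]], [[179.9, 213.4]]]
scene [([287.0, 134.5], 0.73), ([216.6, 283.9], 0.54)] [[[281.7, 138.4]], [[283.8, 136.7]], [[285.9, 135.1]]]
```

View pics/w6.png

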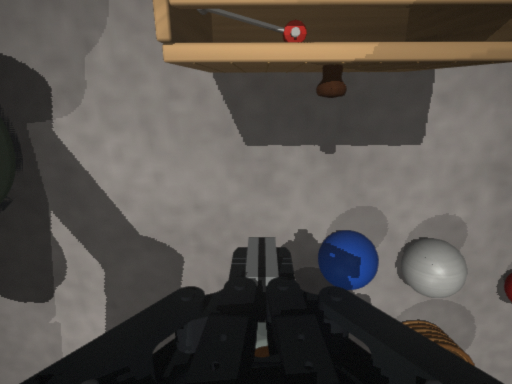

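The wrist view shows the flap (rows 43–62) flush against the side-wall fronts, holding the roller in at (295,32). All three cameras agree on an angle of about 0, and the arm is clear. I'll hand it in.

```bash
python3 -c "
from cell import ctrl
print(ctrl.sign_off())"
```

```text
the job is handed in; nothing more can be done
None
```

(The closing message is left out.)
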